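# Thread the clamp rod through the mug press

## Task

On the mug press, raise the sliding guard by its grip bar all the way up, where it stays by itself. Then take the clamp rod by its black handle from the wooden rest and push it, tapered end first, through the bushing under the guard and on through the bushing in the far side plate, until the tapered end stands out clearly (about 15 mm) beyond the far plate. Finish while still gripping the rod by its handle and holding it still there, with the guard up; leave the mug, the bottle and the carton alone.

Things in the scene. Friction and masses are not known exactly. Their poses are not given: they have to be found in the camera images.
- press: Fixed mug press: dark 12 mm base and two upright black plates (190 x 12 mm, tops 140 mm up) facing its y, with one 20 mm round bushing each, both on a level line along its y at x = 0, z = 100 mm. Origin: on the bench under that line at the near plate's +y face. Near plate y = 0 to -12 mm, far plate -92 to -104 mm, free between. The rod goes in along -y; its +y side is free but for the rails.
- near_bore (a point): Centre of the near plate's brass-rimmed bushing (through hole) at its entry (+y) face, 100 mm above the bench; its axes are the press's. Two guard rails stand there at x = +-41 mm (10 mm wide, y = 0 to 16 mm, tops 210 mm up).
- far_bore (a point): Centre of the far plate's bushing at its far (-y) face, where the rod comes out; 104 mm from near_bore along the press's -y. Other parts of the press: a steel drum (88 mm across, along y) between the plates at x = 92 mm, z = 85 mm, its lever rising behind to 190 mm at x = 237 mm; a controller box 85 mm tall at x = 60 to 160, y = -147 to -223 mm.
- guard (a joint): Height of the guard in m: 0 = down, 0.08 = upper stop; starts at 0 to 0.02. Aluminium panel 70 x 6 mm between the rails, 5 to 11 mm in front of the near plate; its lower edge is 60 mm above the bench when down (covering the bushing), 140 mm when up. 0.3 kg; slide friction of 6 N keeps it where it is left; raising takes about 9 N.
- guard_bar (a point): Centre of the grip bar, a black bar 60 mm long (press's x), 12 mm wide (y), 12 mm high, along the guard's top; 178 mm above the bench with the guard down, 258 mm when up. Its underside is 7 mm above the panel's top edge. Its axes are the press's: pinch it from above across y.
- rod: Loose clamp rod, about 0.17 kg: black ribbed handle 26 mm in diameter, 60 mm long; steel rod 16 mm in diameter, 180 mm long; taper 15 mm long to a 6 mm end. Origin: middle of the handle, on the axis. The axis is its y, the tip at y = -225 mm. Starts level on the rest, axis 50 mm above the bench. Balances about 66 mm from the origin towards the tip.
- rod_tip (a point): Tip of the rod's tapered end, on its axis.
- rest: Fixed plywood rest: two V-notched supports (10 mm thick, tops about 55 mm above the bench) under the steel part of the rod, 50 and 170 mm from the handle's middle. Origin: on the bench under the middle of the handle at the start; the rod lies along its -y. Under the handle only bench; the base plate (12 mm thick) begins 25 mm from the origin along -y.
- mug: White ceramic mug standing on the bench, 82 mm across, 95 mm tall; origin under its centre. Leave alone.
- sanitiser: Clear bottle with a white cap, 60 mm across, 150 mm tall; origin under its centre. Leave alone.
- carton: White carton 90 x 90 x 100 mm tall; origin under its centre. Leave alone.

How it is judged:
By the outcome, as a careful person would: the job done as asked, in the order asked, and still so for the second after the job is handed in, while the arm keeps its last pose, push and grip.
It also fails if it takes over 66 s, if anything falls off the work surface, if the arm or the gripper's body presses on something with over 40 N, if the wrist force passes 120 N, or if a joint passes its speed limit or range.

## Robot

A 6-joint arm with a two-finger parallel gripper is mounted at the origin on the work surface. World frame = base frame: x ahead of the robot, y to its left, z up, the work surface at z = 0. Lengths are in m, angles in rad, forces in N, time in s.
With the tool pointing down it reaches from about 0.325 to 0.775 m from the base axis. Payload 5.5 kg.
Tool frame: the origin (TCP) lies between the finger pads, 19 mm behind the fingertips; this is the grasp point; z points along the fingers, y is the line along which they close (so a half turn about z gives the same grasp; the last joint's range is limited). The gripper opens to 88 mm and grips with 3 to 60 N. Pads are 20 mm wide; open, the fingers measure 115 mm over their backs; the gripper's body (75 mm by 178 mm) begins 61 mm behind the grasp point.
Start: joints at [1.157, 0.091, 1.231, -0, 1.82, -0.057], TCP at [0.21, 0.562, 0.241] pointing down, gripper open.
Joint ranges: [-2.87, 2.87], [-0.86, 2.18], [0.17, 2.46], [-1.51, 4.65], [0.06, 2.69], [-2.65, 2.65]. Speed limits (rad/s): [2.57, 2.57, 3.01, 3.14, 3.14, 3.14].

## Interface

Orientations are given as a unit quaternion [w, x, y, z].
In Python, from bench import * gives the robot as it stands. Calls block until the motion is done:
- move_to(position, orientation): joint-space move of the TCP to a pose.
- move_l(position, speed=0.15, orientation=None): straight line of the TCP; orientation=None keeps the orientation; speed is the mean speed in m/s.
- movej(angles): joint-space move.
- gripper_open() and close(): open the fingers fully, or close them until they stop; the grip force is fixed at half the most.
- hold(seconds).
- inverse_kinematics(position, orientation): joint angles nearest the present ones, or None.
- state(): the state.
- get_image(name): name is "scene" or "side" or "wrist"; returns a dict with "frame" (480x640x3 uint8, blue, green, red), "depth" (480x640 float32, m along the optical axis (not along the pixel's ray), 0 where there is no reading), "camera_matrix" (3x3 intrinsics, pixels), "view" (4x4, takes a point from world to camera coordinates). Camera axes: x right, y up, looking along -z (the intrinsics and any distortion apply to the point x, -y, -z); pixel columns grow to the right and rows downward; lengths in m; the calibration is good to about 2 mm. A picture is of the moment at which its call begins.
A pose or a line that the arm cannot do raises IKError and nothing moves.
- job_done(): hands the job in; it is judged then, once.
The state is a dict: "time": time; "joint_pos": joint angles; "dq": joint speeds; "joint_torque": joint torques, N m; "ee_pos": TCP position; "ee_rot": TCP orientation; "ft_force": force on the tool from outside, world axes, zero at the start; "moment": the same for the moment, N m; "finger_gap": finger opening in m; "finger_force": force on a finger pad.
Only numpy, scipy, OpenCV 4.12 (cv2) and the standard library are available. Lean on these libraries where they do the work, as an engineer would, in place of code of your own. Each camera call takes 0.05 s, during which the arm holds its last target. There are 200 camera calls.

## Working session

There is one attempt and no reset: what is moved stays moved. The work goes in short steps, each a Python script; the robot and the scene stay as the last script left them, time stands still between calls to the robot, and variables do not carry over. Pictures are saved under pics/ and viewed, at most 10 in all, crops included, and the job is handed in when it is done.

```bash
ls; mkdir -p pics; cat > h.py <<'E'
from bench import *
import numpy as np, cv2
def world(im,u,v,d=None):
    """pixel(s)+depth -> world"""
    u=np.asarray(u);v=np.asarray(v)
    if d is None: d=im["depth"][v,u]
    K=np.array(im["camera_matrix"])
    p=np.stack([(u-K[0,2])/K[0,0]*d,-(v-K[1,2])/K[1,1]*d,-d,np.ones_like(d)],-1)
    return (p@np.linalg.inv(np.array(im["view"])).T)[...,:3]
def cloud(im):
    v,u=np.mgrid[:480,:640]; return world(im,u,v)
E
python3 - <<'E'
from h import *
import pickle
for n in("scene","side","wrist"):
    im=get_image(n);pickle.dump(im,open(n+".pkl","wb"));cv2.imwrite(f"pics/{n}0.png",im["frame"])
    print(n,im["camera_matrix"],np.linalg.inv(im["view"]).round(3), [k for k in im])
print(state())
E
```

```text
pics
scene [[589.98742896   0.         314.88834011]
 [  0.         589.98742896 238.75691292]
 [  0.           0.           1.        ]] [[-0.201 -0.708  0.677  1.598]
 [ 0.98  -0.15   0.135  0.159]
 [ 0.006  0.69   0.724  1.234]
 [ 0.     0.     0.     1.   ]] ['frame', 'depth', 'camera_matrix', 'view']
side [[559.34860221   0.         319.80056763]
 [  0.         559.34860221 235.52674225]
 [  0.           0.           1.        ]] [[ 0.945  0.2   -0.26   0.274]
 [-0.328  0.607 -0.724 -0.881]
 [ 0.013  0.769  0.639  0.878]
 [ 0.     0.     0.     1.   ]] ['frame', 'depth', 'camera_matrix', 'view']
wrist [[366.83097107   0.         321.06559535]
 [  0.         366.83097107 235.2276673 ]
 [  0.           0.           1.        ]] [[ 0.349 -0.894 -0.279  0.133]
 [ 0.937  0.333  0.106  0.59 ]
 [-0.002 -0.299  0.954  0.385]
 [ 0.     0.     0.     1.   ]] ['frame', 'depth', 'camera_matrix', 'view']
{'time': 0.15, 'joint_pos': array([ 1.15729793e+00,  9.16730249e-02,  1.23159369e+00, -1.84481219e-05,
        1.81979533e+00, -5.67431114e-02]), 'dq': array([ 0.00047199, -0.00185078, -0.00254156, -0.00068428,  0.00081473,
       -0.00070164]), 'joint_torque': array([ 1.40829834e-03, -4.47041595e+01, -4.06908846e+01,  6.99114846e-02,
        2.73958559e-02, -1.18605840e-04]), 'ee_pos': array([0.20949498, 0.56203175, 0.24048312]), 'ee_rot': array([-1.62460616e-04,  1.77435378e-01,  9.84132180e-01, -7.16567922e-04]), 'ft_force': array([ 0.72574154, -0.16540267, -0.41309958]), 'moment': array([-0.04443815,  0.04905655,  0.02671959]), 'finger_force': 0.0, 'finger_gap': 0.0877395491821987}
```

View pics/scene0.png

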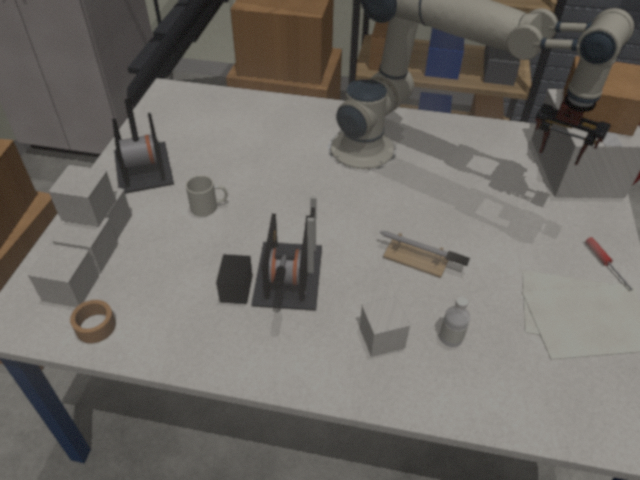

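View pics/side0.png

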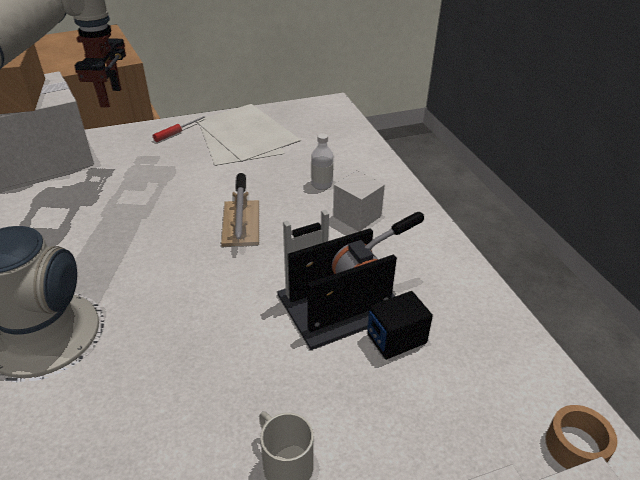

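The scene picture shows the press at about (290,265) with its guard rails at (270,225) and (312,215), and the rod on its rest from (380,237) to (467,260), handle end on the right. The side picture shows the rails at (288,250) and (325,225), the bar at (307,230), and the rod from (240,180) to (240,235). The unit at (140,150) is a decoy without a guard.

```bash
python3 - <<'E'
from h import *
import pickle
np.set_printoptions(precision=4,suppress=True)
ims={n:pickle.load(open(n+".pkl","rb")) for n in("scene","side")}
tops=[]
for n,im in ims.items():
    P=cloud(im); ok=im["depth"]>0
    f=im["frame"].astype(int)
    print(n,"bench z",np.median(P[...,2][ok&(abs(P[...,2])<.02)]))
    # rod handle (dark, 30<z<75) near rest
    box=(250,275,430,480) if n=="scene" else (165,200,228,252)
    for name,(r0,r1,c0,c1),z0,z1 in (("handle",(250,275,440,475) if n=="scene" else (170,195,228,252),.035,.08),
        ("steel",(228,262,375,450) if n=="scene" else (190,240,230,250),.05,.075),
        ("railtops",(185,300,255,330) if n=="scene" else (200,300,270,340),.2,.222),
        ("bar",(185,300,255,330) if n=="scene" else (215,245,285,328),.17,.2),
        ("plates",(185,310,250,330) if n=="scene" else (200,330,270,400),.132,.147)):
        s=np.zeros(ok.shape,bool); s[r0:r1,c0:c1]=1
        s&=ok&(P[...,2]>z0)&(P[...,2]<z1)
        if name in("handle","bar"): s&=f.sum(2)<150
        q=P[s]
        if len(q)<4: print(name,len(q));continue
        c=q.mean(0);w,V=np.linalg.eigh(np.cov(q[:,:2].T))
        print(name,len(q),c,"min",q.min(0),"max",q.max(0),"dir",V[:,1],"len",np.ptp(q[:,:2]@V[:,1]))
        if name in("railtops",):print(q[::max(1,len(q)//14)])
E
```

```text
scene bench z 0.0016707804659121805
handle 1
steel 420 [0.4589 0.2152 0.0569] min [0.4213 0.1091 0.05  ] max [0.4937 0.3065 0.0689] dir [0.2609 0.9654] len 0.2064302756741751
railtops 76 [ 0.5419 -0.0617  0.2084] min [ 0.4884 -0.0747  0.2007] max [ 0.5853 -0.0483  0.216 ] dir [-0.9911 -0.1328] len 0.09785680643229266
[[ 0.4939 -0.0747  0.2129]
 [ 0.492  -0.0698  0.2087]
 [ 0.4976 -0.0713  0.2099]
 [ 0.5028 -0.0728  0.2108]
 [ 0.4989 -0.0605  0.2096]
 [ 0.4956 -0.0638  0.2026]
 [ 0.4984 -0.0658  0.2012]
 [ 0.5026 -0.0623  0.2022]
 [ 0.5741 -0.0552  0.2108]
 [ 0.5808 -0.0588  0.213 ]
 [ 0.5832 -0.0634  0.211 ]
 [ 0.5799 -0.0514  0.2103]
 [ 0.58   -0.0565  0.2058]
 [ 0.5831 -0.0609  0.2044]
 [ 0.5826 -0.0483  0.2065]
 [ 0.5848 -0.0504  0.2048]]
bar 163 [ 0.7568 -0.093   0.1844] min [ 0.7168 -0.1033  0.1748] max [ 0.781  -0.0812  0.1942] dir [-0.9976 -0.0695] len 0.06401080257679603
plates 819 [ 0.6145 -0.1136  0.1407] min [ 0.4925 -0.1778  0.132 ] max [ 0.6978 -0.048   0.1468] dir [-0.9791 -0.2033] len 0.2016524506125148
side bench z -0.0008248492782165773
handle 130 [0.4846 0.3192 0.05
[... 394 characters left out ...]
4  0.2086]
 [ 0.578  -0.0559  0.2096]
 [ 0.5785 -0.0603  0.2102]
 [ 0.5777 -0.0626  0.2095]
 [ 0.5757 -0.0626  0.2076]
 [ 0.5736 -0.0684  0.2098]
 [ 0.579  -0.0652  0.2037]
 [ 0.5811 -0.0653  0.2008]
 [ 0.498  -0.0623  0.209 ]
 [ 0.5006 -0.0673  0.2097]
 [ 0.5019 -0.0693  0.2083]
 [ 0.5011 -0.0722  0.2083]
 [ 0.5005 -0.0741  0.2075]
 [ 0.4986 -0.0734  0.2049]
 [ 0.4979 -0.0759  0.2046]
 [ 0.4998 -0.076   0.2017]]
bar 200 [ 0.5376 -0.0669  0.1816] min [ 0.5081 -0.0748  0.1709] max [ 0.5681 -0.0566  0.188 ] dir [-0.9907 -0.1361] len 0.06109269613603374
plates 1775 [ 0.594  -0.1146  0.1386] min [ 0.4911 -0.1816  0.132 ] max [ 0.6947 -0.0522  0.147 ] dir [-0.9857  0.1687] len 0.21623438476481144
```

```bash
python3 - <<'E'
import cv2
a=cv2.imread("pics/scene0.png")[190:310,210:330];b=cv2.imread("pics/side0.png")[170:350,215:440]
a=cv2.resize(a,(380,380),interpolation=2);b=cv2.resize(b,None,fx=1.8,fy=1.8,interpolation=2)
import numpy as np
o=np.zeros((380,800,3),np.uint8);o[:,:380]=a;o[:b.shape[0],385:385+b.shape[1]]=b[:,:415];cv2.imwrite("pics/c1.png",o)
E
```

```text
(no output)
```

View pics/c1.png

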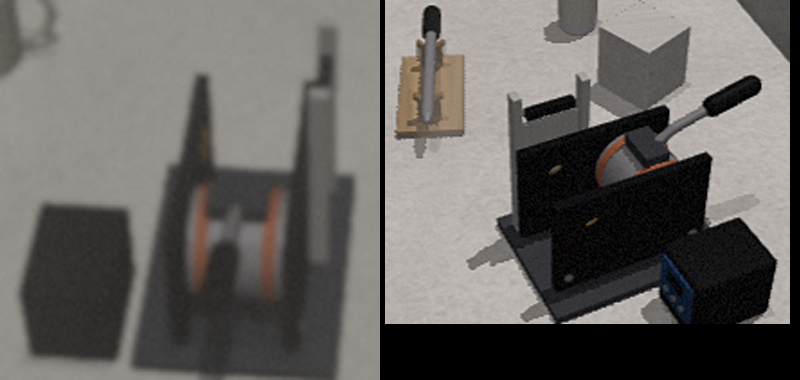

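The crop confirms that the guard is down with its bar between the rails, and that the handle is at the rod's robot-left end. Next I'll take closer wrist views of both.

```bash
cat >> h.py <<'E'
from scipy.spatial.transform import Rotation as Ro
def down(yaw):
    "tool down, tool x at world angle yaw; quaternion wxyz"
    c,s=np.cos(yaw),np.sin(yaw)
    return Ro.from_matrix([[c,s,0],[s,-c,0],[0,0,-1]]).as_quat()[[3,0,1,2]]
E
python3 - <<'E'
from h import *
import pickle
np.set_printoptions(precision=4,suppress=True)
rod=np.arctan2(.967,.253); py=np.radians(97.5)
move_to([.47,.27,.25],down(rod)); hold(.3)
im=get_image("wrist");pickle.dump(im,open("w1.pkl","wb"));a=im["frame"]
move_to([.525,.05,.33],down(py)); hold(.3)
im=get_image("wrist");pickle.dump(im,open("w2.pkl","wb"));b=im["frame"]
cv2.imwrite("pics/w12.png",np.hstack([cv2.resize(a,(400,300)),cv2.resize(b,(400,300))]))
s=state();print(s["time"],s["joint_pos"],s["ee_pos"])
E
```

```text
3.2583 [ 0.0318 -0.0671  1.2322  0.0001  1.977  -0.1002] [0.5249 0.0507 0.3297]
```

View pics/w12.png

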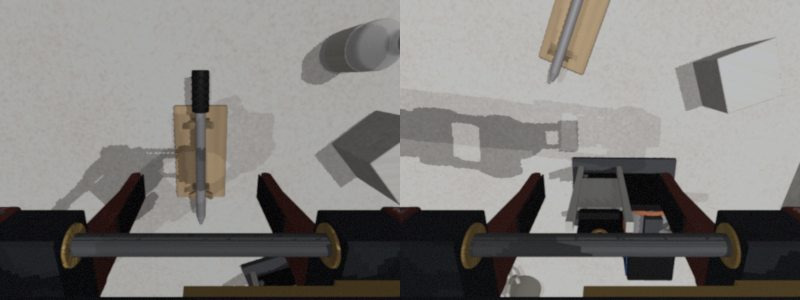

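The left view shows the rod upright at x≈200, with the handle at rows 70–112 and the tip at row 222 (half scale). The right view shows the rails and guard at about (572–632, 160–225).

```bash
python3 - <<'E'
from h import *
import pickle
np.set_printoptions(precision=4,suppress=True)
im=pickle.load(open("w1.pkl","rb"));P=cloud(im);f=im["frame"].sum(2).astype(int)
z=P[...,2];s=np.zeros(z.shape,bool);s[100:365,300:342]=1
print("bench",np.median(z[300:360,200:260]))
h=s&(z>.045)&(z<.08)&(f<150);h[185:]=0
st=s&(z>.053)&(z<.068)&(f>=150)
for q in (P[h],P[st]):
    w,V=np.linalg.eigh(np.cov(q[:,:2].T));v=V[:,1]*np.sign(V[1,1])
    c=q.mean(0);t=(q-c)[:,:2]@v;n=(q-c)[:,:2]@[v[1],-v[0]]
    print(len(q),c,v,"yaw",np.degrees(np.arctan2(v[1],v[0])),np.percentile(t,[0,1,99,100]),np.percentile(n,[1,50,99]),"ends",c[:2]+v*t.min(),c[:2]+v*t.max(),q[:,2].max())
# joint axis line
q=np.vstack([P[h],P[st]]);v,_,x0,y0=cv2.fitLine(q[:,:2].astype(np.float32),cv2.DIST_HUBER,0,.001,.001).ravel()[[1,0,2,3]],0,0,0
print("line",v)
im=pickle.load(open("w2.pkl","rb"));P=cloud(im);z=P[...,2];f=im["frame"].sum(2).astype(int)
crop=im["frame"][240:400,250:450];cv2.imwrite("pics/w2c.png",cv2.resize(crop,(800,640))[:600])
s=np.zeros(z.shape,bool);s[240:370,260:400]=1
r=s&(z>.203)&(z<.217);q=P[r]
m=q[:,0]<.538
L,R_=q[m],q[~m]
for k in(L,R_):print("rail",len(k),k.mean(0),k.min(0),k.max(0))
b=s&(z>.17)&(z<.203)&(f<170);q=P[b];print("bar",len(q),q.mean(0),q.min(0),q.max(0)); print(cv2.minAreaRect((q[:,:2]*1000).astype(np.float32)))
for k in(L,R_):print(cv2.minAreaRect((k[:,:2]*1000).astype(np.float32)))
E
```

```text
bench 0.0021482096262379624
1784 [0.4847 0.3284 0.0618] [0.2493 0.9684] yaw 75.5635495431893 [-0.0299 -0.0291  0.028   0.0281] [-0.0118 -0.0001  0.0115] ends [0.4772 0.2994] [0.4917 0.3556] 0.06639496421626223
3048 [0.458  0.2221 0.0573] [0.2526 0.9676] yaw 75.366577438757 [-0.1166 -0.1084  0.1357  0.1386] [-0.0181 -0.0002  0.0175] ends [0.4285 0.1093] [0.493  0.3562] 0.06410973105897932
line [0.9689 0.2476 0.4678 0.2613]
rail 268 [ 0.4979 -0.0645  0.2098] [ 0.4918 -0.0744  0.2031] [ 0.5037 -0.058   0.2127]
rail 257 [ 0.5783 -0.0543  0.2098] [ 0.5732 -0.0656  0.2033] [ 0.5846 -0.0475  0.2126]
bar 1085 [ 0.5383 -0.0595  0.1849] [ 0.5084 -0.0705  0.1703] [ 0.5832 -0.0489  0.189 ]
((546.4921264648438, -60.515228271484375), (75.84992218017578, 13.492427825927734), 7.403688430786133)
((497.7681579589844, -66.04531860351562), (10.104104042053223, 16.56430435180664), 7.747109413146973)
((578.9287109375, -56.477081298828125), (10.040983200073242, 17.28778076171875), 6.798991680145264)
```

View pics/w2c.png

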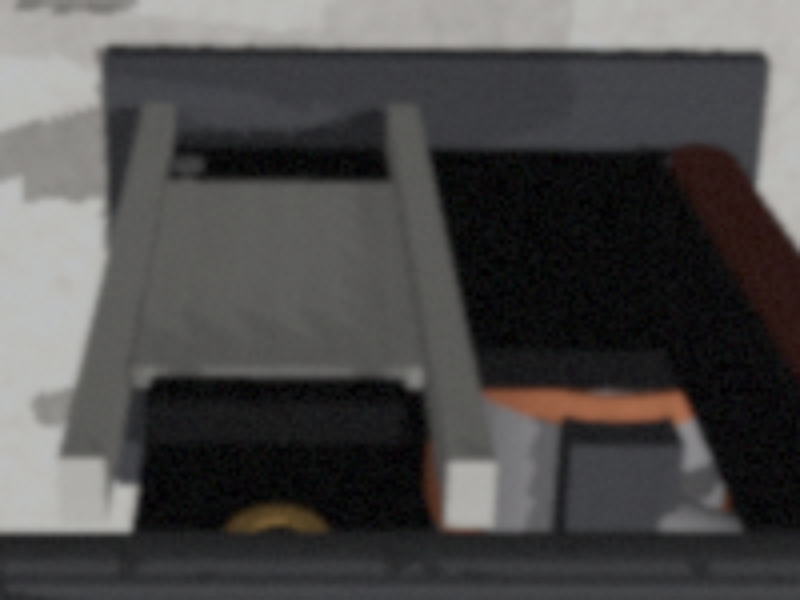

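The guard's top edge runs at rows 370–380 of the crop, the rails reach the front at rows 455–530, and part of a brass rim shows at (275,515). The rail centres are 81.7 mm apart (82 expected), with a yaw of about 7.2°. I'll grip the bar now.

```bash
python3 - <<'E'
from h import *
np.set_printoptions(precision=4,suppress=True)
def p(t):
    s=state();print(t,round(s["time"],2),s["ee_pos"],s["ft_force"],s["moment"],s["finger_gap"],s["finger_force"])
q=down(np.radians(7.2))
print(inverse_kinematics([.5383,-.062,.28],q))
move_to([.5383,-.062,.28],q)
move_l([.5383,-.062,.18],.12); p("down")
close(); hold(.2); p("closed")
if state()["finger_gap"]<.016:
    s=state()["ee_pos"]; 
    move_l([s[0],s[1],s[2]+.03],.06); p("up30")
E
```

```text
[-0.1775 -0.0542  1.3091 -0.      1.8867  1.2677]
down 5.48 [ 0.5387 -0.062   0.1811] [-0.3321 -0.1275  0.8611] [0.0577 0.1386 0.0432] 0.08788637070166219 0.0
closed 6.83 [ 0.5382 -0.0609  0.18  ] [-1.434   5.6088  0.2843] [ 0.8195  0.2558 -0.0692] 0.011806559276341855 29.99947965145111
up30 7.48 [ 0.5381 -0.0609  0.2102] [-0.2301  2.6892 -3.6392] [ 0.4006  0.0432 -0.0353] 0.011471231630967162 29.998140335083008
```

```bash
python3 - <<'E'
from h import *
np.set_printoptions(precision=4,suppress=True)
s=state();z=s["ee_pos"][2];x,y=s["ee_pos"][:2]
move_l([x,y,.25],.08)
z=.25
while z<.272:
    z+=.002; move_l([x,y,z],.03); s=state(); print(s["ee_pos"],s["ft_force"],s["finger_gap"])
    if s["ft_force"][2]<-18: break
hold(.2);s=state();print(s["time"],s["ee_pos"],s["ft_force"],s["moment"])
E
```

```text
[ 0.5381 -0.0609  0.2522] [ 0.3824  2.1956 -1.0274] 0.011788422163812682
[ 0.5381 -0.0609  0.253 ] [ 2.0039  1.7161 -6.5389] 0.011995958972496848
[ 0.5381 -0.0609  0.2554] [ 2.8695  1.0821 -8.979 ] 0.011991511472114871
[ 0.5381 -0.0609  0.2581] [ 1.7591  2.9826 -8.2915] 0.012004725056170881
[ 0.5381 -0.0608  0.2584] [  4.6189   1.6491 -16.9357] 0.011229150771706217
[ 0.5381 -0.0609  0.2584] [  6.2893   1.6069 -24.3718] 0.012126157799715433
9.8333 [ 0.5381 -0.0608  0.2584] [  6.6958   1.6659 -24.5893] [ 0.2772 -1.1005 -0.0156]
```

```bash
python3 - <<'E'
from h import *
import pickle
np.set_printoptions(precision=4,suppress=True)
gripper_open(); s=state()["ee_pos"]; move_l([s[0],s[1],.33],.15)
a=np.radians(7.2);X=np.array([np.cos(a),np.sin(a),0]);Y=np.array([-np.sin(a),np.cos(a),0]);Z=np.array([0,0,1.])
B=np.array([.5383,-.061,0])-.008*Y
for th in (45,35,25):
    t=np.radians(th);tz=-np.sin(t)*Y-np.cos(t)*Z;tx=np.cos(t)*Y-np.sin(t)*Z
    R=np.c_[tx,np.cross(tz,tx),tz];q=Ro.from_matrix(R).as_quat()[[3,0,1,2]]
    f=t+np.radians(17);D=.27
    cam=B+.1*Z+D*(np.sin(f)*Y+np.cos(f)*Z); T=cam-.082*tx+.145*tz
    j=inverse_kinematics(T,q);print(th,T,j)
    if j is not None: break
move_to([.50,.12,.33],down(np.radians(97.2)))
move_to(T,q);hold(.3)
im=get_image("wrist");pickle.dump(im,open("w3.pkl","wb"))
cv2.imwrite("pics/w3.png",im["frame"]);print(state()["time"],np.linalg.inv(im["view"]))
E
```

```text
45 [0.5295 0.0083 0.1822] [ 0.3865 -0.0037  1.6049 -0.7645  1.7323  0.2079]
13.9167 [[ 0.9923 -0.055  -0.1114  0.5106]
 [ 0.1242  0.4616  0.8784  0.1655]
 [ 0.0031 -0.8854  0.4648  0.2283]
 [ 0.      0.      0.      1.    ]]
```

View pics/w3.png

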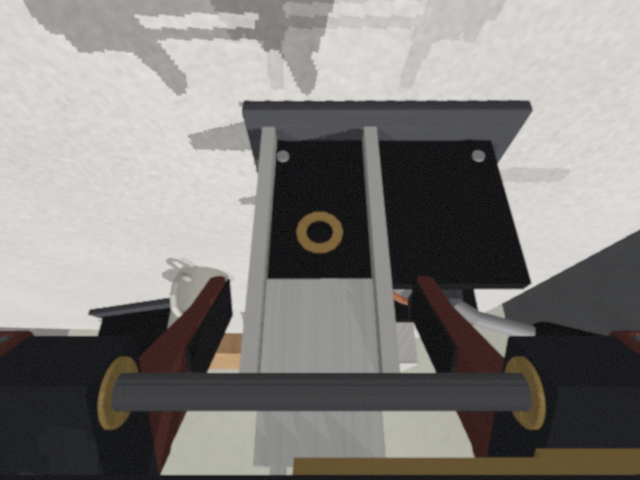

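The bore ring is fully in view at about (319,232) and the guard stays up, with its lower edge at row 278.

```bash
python3 - <<'E'
from h import *
import pickle
np.set_printoptions(precision=4,suppress=True)
im=pickle.load(open("w3.pkl","rb"));f=im["frame"].astype(int);P=cloud(im)
s=np.zeros((480,640),np.uint8);m=(f[...,2]-f[...,0]>35);s[200:265,285:355]=m[200:265,285:355]*255
c,_=cv2.findContours(s,cv2.RETR_CCOMP,cv2.CHAIN_APPROX_NONE)
c=sorted(c,key=len)[-2:]
pl=P[165:270,285:360].reshape(-1,3); ok=s[165:270,285:360].ravel()==0
pl=np.vstack([pl[ok],P[170:270,395:490].reshape(-1,3)])
for _ in range(4):
    C=pl.mean(0);n=np.linalg.svd(pl-C,full_matrices=0)[2][2];d=(pl-C)@n;pl=pl[abs(d)<2.5*d.std()]
n*=np.sign(n[1]);print("plane",C,n,"yaw",np.degrees(np.arctan2(-n[0],n[1])),d.std(),len(pl))
o=np.linalg.inv(im["view"])[:3,3]
for k in c:
    e=cv2.fitEllipse(k);print(e)
    u,v=e[0];p1=world(im,u,v,np.float64(1.));r=p1-o
    print("bore",o+r*(((C-o)@n)/(r@n)), "z=.1 ->",o+r*(.1-o[2])/r[2])
# rails yaw at this view, z range
# plate top right / base edge: yaw from base-plate front edge (top edge points z~.012)
b=P[100:140,250:525].reshape(-1,3);b=b[(b[:,2]>.007)&(b[:,2]<.018)];
print("base",len(b),b.min(0),b.max(0),cv2.minAreaRect((b[:,:2]*1000).astype(np.float32)))
# lower panel / rails
r=P[150:270,255:280].reshape(-1,3)
E
```

```text
plane [ 0.5947 -0.0629  0.0873] [-0.1239  0.9923 -0.0006] yaw 7.115182896570692 0.0005732361334259052 15538
((319.15008544921875, 231.51495361328125), (23.084074020385742, 26.749813079833984), 90.81355285644531)
bore [ 0.539  -0.0698  0.1007] z=.1 -> [ 0.5392 -0.0712  0.1   ]
((319.17120361328125, 231.91502380371094), (40.802913665771484, 45.93905258178711), 89.50753021240234)
bore [ 0.539  -0.0698  0.1011] z=.1 -> [ 0.5393 -0.0718  0.1   ]
base 9291 [ 0.4812 -0.0754  0.007 ] [ 0.7028 -0.0168  0.018 ] ((590.0321044921875, -45.70204162597656), (223.0964813232422, 34.60778045654297), 6.783182144165039)
```

The bore is at (0.539, −0.0695, 0.100) with a yaw of 7.1°. Two independent estimates agree within 1 mm. Now I'll fetch the rod.

```bash
cat >> h.py <<'E'
a=np.radians(7.1);X=np.array([np.cos(a),np.sin(a),0]);Y=np.array([-np.sin(a),np.cos(a),0])
B=np.array([.539,-.0695,.1]); G=-.012   # grip point on rod axis
def p(t):
    s=state();print(t,round(s["time"],2),s["ee_pos"],s["ft_force"],s["moment"],round(s["finger_gap"],4),s["finger_force"])
def tcp(tip_y,dx=0,dz=0):
    "TCP for rod tip at press y=tip_y"
    return B+(tip_y+.225+G)*Y+dx*X+np.array([0,0,dz])
np.set_printoptions(precision=4,suppress=True)
E
python3 - <<'E'
from h import *
import pickle
yr=np.radians(75.5);d=np.array([np.cos(yr),np.sin(yr),0])
H=np.array([.4846,.3275,.05])+G*d;q=down(yr)
s=state()["ee_pos"]
move_l(s+np.array([0,.08,.12]),.2)
move_to(H+[0,0,.12],q); move_l(H,.12); p("at"); close(); hold(.2); p("closed")
s=state()["ee_pos"];move_l(s+[0,0,.03],.06); hold(.3); p("lift"); 
move_l(s+[0,0,.14],.15)
move_to(tcp(.06,0,.06),down(np.radians(97.1))); 
move_l(tcp(.06),.1); hold(.4);p("pre")
for n in("side","scene"):
    im=get_image(n);pickle.dump(im,open(n+"2.pkl","wb"));cv2.imwrite(f"pics/{n}2.png",im["frame"])
E
```

```text
at 16.98 [0.4822 0.3162 0.0512] [-0.2148 -0.7835 -0.2979] [-0.1094  0.1033 -0.0336] 0.0881 0.0
closed 18.17 [0.4812 0.316  0.0499] [-3.141   1.196   0.8658] [ 0.1241  0.6484 -0.0717] 0.025 30.006378293037415
lift 19.12 [0.481  0.3159 0.0795] [-0.1923 -0.8769 -2.7188] [ 0.078   0.0602 -0.0468] 0.0256 29.998286962509155
pre 21.77 [0.5054 0.2014 0.1003] [ 0.1667 -0.3511 -2.1919] [ 0.0244  0.0652 -0.0478] 0.0251 29.99805986881256
```

```bash
python3 - <<'E'
import cv2,numpy as np
a=cv2.imread("pics/side2.png")[130:330,200:400];b=cv2.imread("pics/scene2.png")[170:320,250:450]
cv2.imwrite("pics/c2.png",np.hstack([cv2.resize(a,(400,400),interpolation=2),cv2.resize(b,(400,300),interpolation=2)[:400] if 0 else cv2.copyMakeBorder(cv2.resize(b,(400,300),interpolation=2),0,100,0,0,0)]))
E
```

```text
(no output)
```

View pics/c2.png

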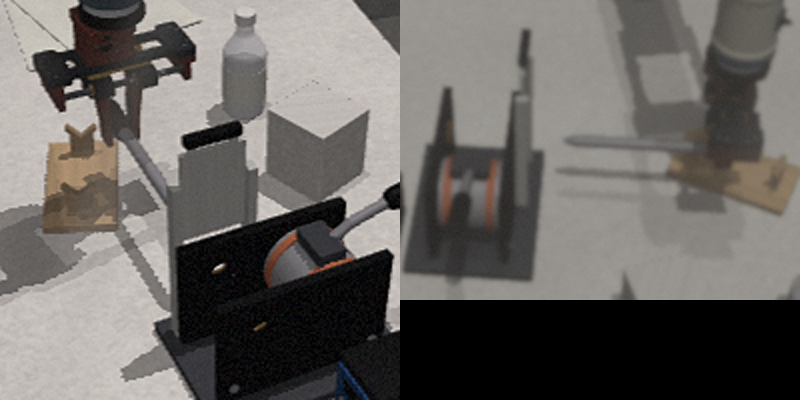

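The guard is up and the rod is held about level, with its tip at (568,140) in the right-hand crop, pointing at the rails. Next I'll measure its axis in the press frame.

```bash
python3 - <<'E'
from h import *
import pickle
for n in("side","scene"):
    im=pickle.load(open(n+"2.pkl","rb"));P=cloud(im)-B
    q=np.stack([P@X,P@Y,P[...,2]],-1).reshape(-1,3)[im["depth"].ravel()>0]
    q=q[(abs(q[:,0])<.025)&(q[:,1]>.035)&(q[:,1]<.235)&(abs(q[:,2])<.04)]
    print(n,len(q),"tip y",np.percentile(q[:,1],[0,.5,1,2]))
    for y in np.arange(.06,.235,.025):
        k=q[(q[:,1]>y)&(q[:,1]<y+.025)]
        if len(k)>3: print(round(y+.0125,3),len(k),"x",np.percentile(k[:,0],[2,50,98]),"z",np.percentile(k[:,2],[2,50,90,98]))
    # cylinder fit, r=8mm
    from scipy.optimize import least_squares
    k=q[(q[:,1]>.08)&(q[:,1]<.19)]
    g=lambda t:np.hypot(k[:,0]-t[0]-t[1]*(k[:,1]-.135),k[:,2]-t[2]-t[3]*(k[:,1]-.135))-.008
    r=least_squares(g,[0,0,0,0],loss="soft_l1",f_scale=.001);print("fit",r.x, "at tip x,z",r.x[0]-r.x[1]*.075,r.x[2]-r.x[3]*.075,np.std(r.fun))
E
```

```text
side 234 tip y [0.1136 0.1162 0.1175 0.1187]
0.122 27 x [-0.0093 -0.0061 -0.0005] z [-0.0035  0.0019  0.005   0.0071]
0.148 55 x [-0.0086 -0.0038  0.0047] z [-0.0038  0.0042  0.0062  0.0079]
0.172 53 x [-0.0085 -0.0032  0.0056] z [-0.0038  0.0039  0.0066  0.0078]
0.197 50 x [-0.0091 -0.003   0.0059] z [-0.0007  0.0038  0.0067  0.0072]
0.222 49 x [-0.0086 -0.0032  0.0057] z [-0.0022  0.0043  0.0071  0.0085]
fit [-0.0002 -0.0005 -0.0025 -0.0002] at tip x,z -0.0002028184367492917 -0.0024349400265871956 0.0014773029531917829
scene 392 tip y [0.0602 0.0625 0.063  0.0657]
0.072 47 x [-0.0047  0.0029  0.009 ] z [-0.0026  0.0042  0.0087  0.0099]
0.097 55 x [-0.0051  0.0036  0.0106] z [-0.006   0.0034  0.009   0.0108]
0.122 60 x [-0.0058  0.0038  0.0097] z [-0.0049  0.004   0.0091  0.0116]
0.148 56 x [-0.0058  0.003   0.0087] z [-0.0054  0.0048  0.0092  0.0127]
0.172 59 x [-0.0068  0.0032  0.01  ] z [-0.0041  0.005   0.009   0.0114]
0.197 55 x [-0.0055  0.0039  0.0089] z [-0.0068  0.0054  0.0108  0.0119]
0.222 60 x [-0.0049  0.003   0.011 ] z [-0.0019  0.0065  0.0106  0.0125]
fit [-0.0007 -0.0076  0.0008 -0.0004] at tip x,z -9.97692170153601e-05 0.000842952440843084 0.0025559994730504736
```

Fits from both cameras put the axis within about 1 mm of the bore line and level, and the tip is at y ≈ 0.061 (0.060 expected). I'll insert it in force-monitored steps, nudging away from side loads.

```bash
cat > ins.py <<'E'
from h import *
import sys
def run(y0,y1,dx,dz,step=.01,v=.05):
    f0=np.array([.17,-.35,-2.2])
    y=y0
    while y>y1+1e-6:
        y=max(y-step,y1); move_l(tcp(y,dx,dz),v); s=state();f=s["ft_force"]-f0
        fx,fy,fz=f@X,f@Y,f[2]; e=s["ee_pos"]-tcp(y)
        print(f"{s['time']:.1f} y={y*1e3:.0f} F {fx:.1f} {fy:.1f} {fz:.1f} M {s['moment'].round(2)} dx={dx*1e3:.1f} dz={dz*1e3:.1f} err {e@X*1e3:.1f} {e@Y*1e3:.1f} {e[2]*1e3:.1f} gap {s['finger_gap']*1e3:.1f}")
        if abs(fy)>10: print("stop"); break
        if abs(fx)>2: dx+=np.clip(fx*2e-4,-.001,.001)
        if abs(fz)>2: dz+=np.clip(fz*2e-4,-.001,.001)
    return y,dx,dz
if __name__=="__main__": print(run(*map(float,sys.argv[1:])))
E
python3 - <<'E'
from ins import *
move_l(tcp(.01),.1)
print(run(.01,-.078,0,0))
E
```

```text
22.9 y=0 F 0.2 0.6 -0.5 M [ 0.08  0.06 -0.03] dx=0.0 dz=0.0 err -0.0 -0.1 -0.0 gap 25.3
23.2 y=-10 F 0.1 0.2 -0.4 M [0.06 0.07 0.02] dx=0.0 dz=0.0 err 0.0 -0.3 -0.0 gap 25.5
23.6 y=-20 F -0.0 0.8 -0.7 M [0.   0.1  0.01] dx=0.0 dz=0.0 err 0.0 -0.4 0.0 gap 25.1
23.9 y=-30 F -0.0 0.9 0.5 M [ 0.    0.05 -0.02] dx=0.0 dz=0.0 err 0.0 -0.3 0.0 gap 25.3
24.3 y=-40 F -0.3 1.2 0.2 M [0.05 0.08 0.01] dx=0.0 dz=0.0 err -0.0 -0.3 -0.0 gap 25.7
24.6 y=-50 F -1.3 1.0 -0.4 M [ 0.04  0.12 -0.  ] dx=0.0 dz=0.0 err -0.0 -0.3 -0.0 gap 25.4
25.0 y=-60 F -0.2 -0.3 0.7 M [0.07 0.04 0.01] dx=0.0 dz=0.0 err -0.0 -0.3 -0.0 gap 25.2
25.3 y=-70 F -0.2 0.9 -0.0 M [ 0.07  0.09 -0.01] dx=0.0 dz=0.0 err 0.0 -0.3 -0.0 gap 25.1
25.6 y=-78 F -0.2 -0.8 0.0 M [ 0.13  0.07 -0.03] dx=0.0 dz=0.0 err -0.0 -0.3 -0.0 gap 25.1
(-0.078, 0, 0)
```

Through the near bushing with no contact forces. Continuing to about 17 mm beyond the far plate.

```bash
python3 ins.py -.078 -.121 0 0 .006 .04 && python3 - <<'E'
from h import *
import pickle
hold(.5);p("end")
o=[]
for n,(r,c) in (("side",(130,200)),("scene",(150,220))):
    im=get_image(n);o.append(cv2.resize(im["frame"][r:r+200,c:c+200],(400,400),interpolation=2))
    P=cloud(im)-B;q=np.stack([P@X,P@Y,P[...,2]],-1).reshape(-1,3)[im["depth"].ravel()>0]
    k=q[(abs(q[:,0])<.012)&(q[:,1]<-.1)&(q[:,1]>-.15)&(abs(q[:,2])<.015)];print(n,len(k),np.percentile(k[:,1],[0,5,50]) if len(k) else "")
cv2.imwrite("pics/c3.png",np.hstack(o))
E
```

```text
25.9 y=-84 F -0.7 0.0 -0.4 M [0.01 0.1  0.05] dx=0.0 dz=0.0 err 0.0 -0.2 0.0 gap 25.1
26.2 y=-90 F -0.5 1.1 -0.0 M [0.07 0.08 0.01] dx=0.0 dz=0.0 err -0.0 -0.3 -0.0 gap 25.2
26.5 y=-96 F 1.1 0.3 -0.3 M [0.07 0.08 0.01] dx=0.0 dz=0.0 err -0.0 -0.2 -0.0 gap 25.7
26.8 y=-102 F 0.5 0.2 0.5 M [ 0.12  0.09 -0.01] dx=0.0 dz=0.0 err -0.0 -0.2 -0.0 gap 25.5
27.1 y=-108 F 1.1 0.0 -0.4 M [0.07 0.1  0.08] dx=0.0 dz=0.0 err 0.0 -0.3 0.0 gap 25.4
27.4 y=-114 F -0.7 -0.1 0.7 M [0.07 0.08 0.02] dx=0.0 dz=0.0 err -0.0 -0.3 -0.0 gap 25.2
27.7 y=-120 F -0.2 0.7 -0.2 M [-0.02  0.04  0.04] dx=0.0 dz=0.0 err -0.0 -0.3 -0.0 gap 25.5
28.0 y=-121 F -1.4 1.5 0.9 M [ 0.02  0.03 -0.01] dx=0.0 dz=0.0 err 0.0 -0.0 0.0 gap 25.6
(-0.121, 0.0, 0.0)
end 28.48 [0.5276 0.0218 0.1   ] [-0.5886 -0.4146 -1.902 ] [ 0.0243  0.078  -0.0128] 0.0251 29.99820202589035
side 136 [-0.1239 -0.1212 -0.1062]
scene 10 [-0.1189 -0.1188 -0.1163]
```

View pics/c3.png

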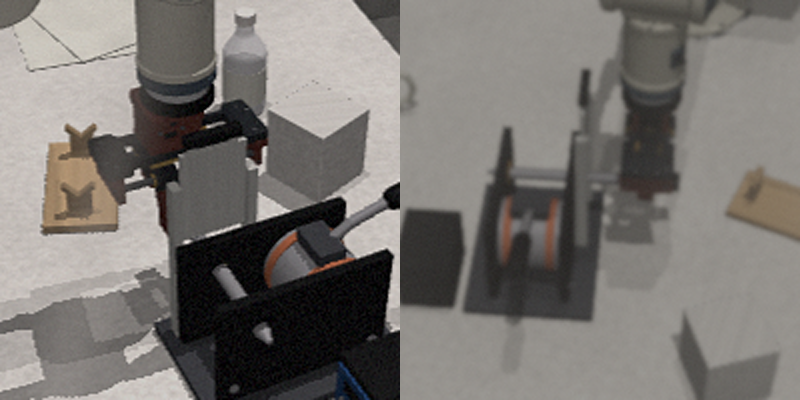

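The rod spans both plates, with its tapered tip standing out of the far plate at (265,335) in the left crop, and the guard is up. I'll push 2 mm more for margin, then hand in.

```bash
python3 - <<'E'
from h import *
move_l(tcp(-.123),.02); hold(.5); p("end"); print(job_done())
E
```

```text
end 29.32 [0.5279 0.0198 0.1   ] [ 0.2368 -0.0416 -2.3297] [0.0857 0.0561 0.0178] 0.0256 29.99821186065674
the job is handed in; nothing more can be done
None
```

The job is handed in at 29.3 s: the guard is at its upper stop, and the rod is through both bushings with its tip about 19 mm (commanded) beyond the far plate, still held by its handle. The mug, bottle and carton were not touched.

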